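Set the bench length stop to the yellow marker

TASK

Set the length stop for the next batch: take the red grip of the sliding carriage and slide it along its rail until its red pointer stands opposite the middle of the yellow marker clip (not the blue one), then let go. Do not shift the pine block or the tub of rivets.

Things in the scene. Friction and masses are not known exactly. Their poses are not given: they have to be found in the camera images.
- stop_carriage: Steel carriage, top 47 mm over the table, on a level rail; slides 120 mm either way from mid-rail (starts near it) to 46 mm high end stops, about 3 N friction, stays where left. Red grip on top: 24 mm along the rail, 36 across, 47 to 99 mm over the table. Origin: at table height under the grip's centre; y along the rail, z up, -x towards the red pointer (tip 49 mm out, 28 up, y = 0).
- yellow_clip: Yellow clip fixed on the front edge of the rail's fixed wooden board (340 x 110 x 18 mm): 24 mm along the rail, top 34 mm over the table, black line at its middle, 50 to 90 mm from mid-rail; a blue twin stands towards the other end. Origin: its middle, on the board's top face; axes as the carriage's. When the pointer is opposite it, the carriage's origin has the same y and is 59 mm along +x.
- pine_block: Loose pine spacer block, 45 x 110 x 40 mm, lying flat beyond the right end of the rail's board, not to be moved. Origin: centre of its underside, long side along its y.
- rivet_tub: Loose pale plastic tub with red rivets, 87 mm across, 57 mm high, standing beyond the left end of the rail's board, not to be moved. Origin: centre of its underside.

How it is judged (in metres and radians):
At the end, for the whole second after the job is handed in: The carriage is at rest with its pointer opposite the yellow clip: within 12 mm of the clip's middle along the rail (anywhere across the clip's width) (y of stop_carriage in the frame of yellow_clip between -0.012 and 0.012 m and linear speed of stop_carriage below 0.01 m/s); the robot touches nothing.
It fails at once if the pine block is shifted by more than 20 mm (distance of pine_block from where it was at the start of the episode above 0.02 m).
It fails at once if the rivet tub is shifted by more than 20 mm (distance of rivet_tub from where it was at the start of the episode above 0.02 m).
It also fails if it takes over 27 s, if anything falls off the work surface, if the arm or the gripper's body presses on something with over 40 N, if the wrist force passes 120 N, or if a joint passes its speed limit or range.

ROBOT

A 7-joint arm with a two-finger parallel gripper is mounted at the origin on the work surface; the furniture and walls round the work are solid. World frame = base frame: x ahead of the robot, y to its left, z up, the work surface at z = 0. Lengths are in m, angles in degrees, forces in N, time in s.
With the tool pointing down it reaches from about 0.425 to 0.875 m from the base axis. Payload 4.7 kg.
Tool frame: the origin (TCP) lies between the finger pads; the fingertips stand 14 mm ahead of it and the grasp point (between the pads) lies 5 mm behind it (env.tip_reach is the distance from the TCP to the fingertips, in m); z points along the fingers, y is the direction in which the jaws open and shut (so a half turn about z gives the same grasp; the last joint's range is limited). The gripper opens to 87 mm and grips with 3 to 60 N. Pads are 19 mm wide; open, the fingers measure 117 mm over their backs; the gripper's body (75 mm by 190 mm) begins 51 mm behind the grasp point.
Start: joints at [0.808, 18.392, -4.016, 83.108, 1.295, 78.541, -3.26], TCP at [0.65, -0, 0.202] pointing down, gripper open.
Joint ranges: [-163.93, 163.93], [-17.29, 119.83], [-79.2, 71.16], [3.27, 140.29], [-89.18, 269.18], [5.43, 117.66], [-154.24, 154.24]. Speed limits (degrees/s): [147.25, 147.25, 180, 180, 180, 180, 180].

INTERFACE

Orientations are given as [roll, pitch, yaw] about the fixed x, y, z axes, in that order (R = Rz(yaw) Ry(pitch) Rx(roll)).
In Python, from cell import env gives the robot as it stands. The module is installed in compiled form; this text tells all that it offers.
- The arm moves only by the shell command python3 -m pendant 'ROWS' [FORCE]. ROWS is JSON, a list of rows, each an object of numbers: "rx", "ry", "rz": the turn, a rotation vector about the tool's x, y, z in degrees; "tx", "ty", "tz": the shift along the tool's x, y, z in mm; "jaw": the finger opening in mm, from 0 to 87. In form: [{"rx": .., "ry": .., "rz": .., "tx": .., "ty": .., "tz": .., "jaw": ..}, ...]. A call has 1 to 20 rows; each row shifts and turns the commanded pose from where the row before left it, along the tool's axes as they then stand; what a row does not reach is not made up. A row lasts 1/12 s, in which the tool goes at most 41.7 mm and 7.16 degrees, less where a joint would pass 70% of its speed; a pose out of reach is approached as far as the arm can. A call with a gripper value outside its range is refused whole. The fingers move at their own pace and stop on an object; FORCE is the grip in N (left out, the last holds). Time passes only in rows, so rows that do not move let the fingers close. It gives the time, the measured TCP pose, the force and the opening at its end, in the units of the state.
- env.get_obs(): the state, without advancing time (a new reading comes with each control period).
- env.read_camera(name): name is "scene" or "side" or "wrist"; returns a dict with "img" (480x640x3 uint8, red, green, blue), "range_z" (480x640 float32, m along the optical axis (not along the pixel's ray), 0 where there is no reading), "vertical_fov" (degrees; the focal length in pixels is half the picture's height over the tangent of half this angle, whatever the lens; pixels are square), "cx", "cy" (the principal point, pixels), "distortion" ([k1, k2, p1, p2, k3] as OpenCV has them; the pictures are not rectified), "world_to_cam" (4x4, takes a point from world to camera coordinates). Camera axes: x right, y up, looking along -z (the intrinsics and any distortion apply to the point x, -y, -z); pixel columns grow to the right and rows downward; lengths in m; the calibration is good to about 2 mm. A picture is of the moment at which its call begins.
- env.sign_off(): hands the job in, once; it reports no verdict.
The state is a dict: "time_s": time; "qpos": joint angles; "joint_velocities": joint speeds; "effort": joint torques, N m; "tool_pos": TCP position; "tool_rot": TCP orientation; "force": force on the tool from outside, world axes, zero at the start; "wrist_torque": the same for the moment, N m; "grip_width": finger opening in m.
Only numpy, scipy, OpenCV 4.12 (cv2) and the standard library are available. Lean on these libraries where they do the work, as an engineer would, in place of code of your own. Each camera call takes 0.05 s, during which the arm holds its last target.

## Working session

There is one attempt and no reset: what is moved stays moved. The work goes in short steps, Python scripts to look and compute and a shell command to move; the robot and the scene stay as the last step left them, time stands still between calls to the robot, and variables do not carry over. Pictures are saved under pics/ and viewed, and the job is handed in when it is done.

```bash
mkdir -p pics; cat > h.py <<'E'
import numpy as np, cv2
from cell import env
def grab(n):
    c=env.read_camera(n); f=240/np.tan(np.radians(c["vertical_fov"])/2)
    c["K"]=np.array([[f,0,c["cx"]],[0,f,c["cy"]],[0,0,1.]]); c["D"]=np.array(c["distortion"],float); c["c2w"]=np.linalg.inv(c["world_to_cam"]); return c
def rays(c,uv):
    p=cv2.undistortPoints(np.array(uv,float).reshape(-1,1,2),c["K"],c["D"])[:,0]
    d=np.c_[p[:,0],-p[:,1],-np.ones(len(p))]@c["c2w"][:3,:3].T
    return c["c2w"][:3,3],d
def onplane(c,uv,z):
    o,d=rays(c,uv); return o+d*((z-o[2])/d[:,2])[:,None]
def depthpts(c,uv):
    o,d=rays(c,uv); uv=np.array(uv,int).reshape(-1,2); return o+d*c["range_z"][uv[:,1],uv[:,0]][:,None]
def tri(c1,uv1,c2,uv2):
    o1,d1=rays(c1,[uv1]);o2,d2=rays(c2,[uv2]);d1=d1[0];d2=d2[0]
    s=np.linalg.lstsq(np.c_[d1,-d2],o2-o1,rcond=None)[0]
    a,b=o1+d1*s[0],o2+d2*s[1]; return (a+b)/2,np.linalg.norm(a-b)
def save(c,n): cv2.imwrite("pics/"+n,cv2.cvtColor(c["img"],cv2.COLOR_RGB2BGR))
E
python3 - <<'E'
from h import *
o=env.get_obs(); print(o["time_s"],o["tool_pos"],o["tool_rot"],o["force"])
for n in ["scene","side","wrist"]:
    c=grab(n); save(c,n+"0.png"); print(n,c["c2w"][:3,3].round(3),c["D"],c["K"][0,0])
    np.save(n+"0.npy",c,allow_pickle=True)
E
```

```text
0.0 [ 6.49419261e-01 -4.06256734e-05  2.01087522e-01] [-1.79894153e+02  5.08263066e-03  9.00034384e+01] [ 0.06035624 -0.13897915 -0.25155286]
scene [-0.221  0.829  0.511] [0.0356418 0.        0.        0.        0.       ] 506.42943156868876
side [ 0.529 -0.797  0.81 ] [-0.12345884  0.          0.          0.          0.        ] 542.3815296484205
wrist [0.649 0.076 0.384] [0.0210767 0.        0.        0.        0.       ] 429.9068089851668
```

View pics/scene0.png

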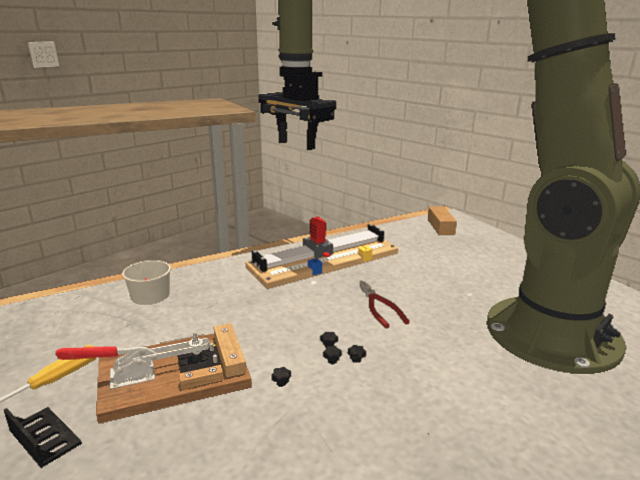

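View pics/side0.png

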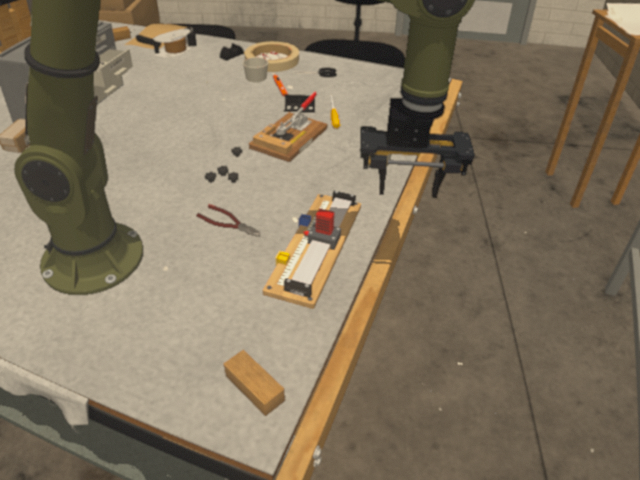

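View pics/wrist0.png

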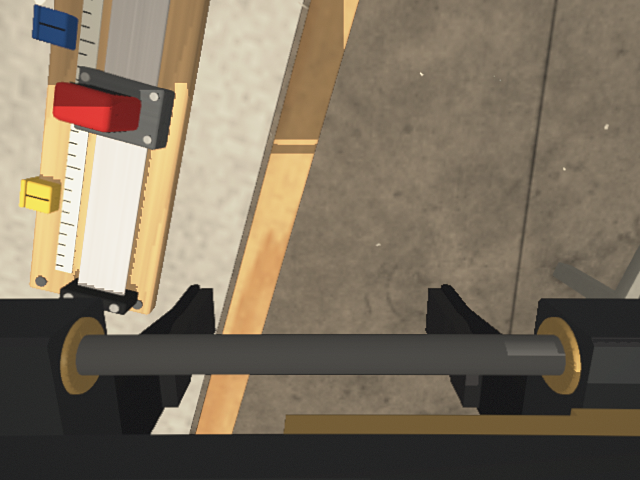

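The scene view shows the red grip at (318,230), the yellow clip at (365,253) and the blue clip at (315,267). In the side view the grip is at (325,221) and the yellow clip at (283,258). The wrist view has the grip at (95,107), the yellow clip at (40,195) and the blue clip at (53,27). Next I'll measure these.

```bash
cat > m.py <<'E'
from h import *
C={n:np.load(n+"0.npy",allow_pickle=True).item() for n in ["scene","side","wrist"]}
box={"scene":(240,200,410,300),"side":(255,180,370,310),"wrist":(0,0,220,300)}
def mask(c,col,b):
    h=cv2.cvtColor(c["img"],cv2.COLOR_RGB2HSV)
    H,S,V=h[...,0].astype(int),h[...,1],h[...,2]
    m={"red":((H<6)|(H>174))&(S>170)&(V>60),"yellow":(abs(H-25)<5)&(S>190)&(V>110),"blue":(abs(H-112)<12)&(S>120)&(V>40)}[col]
    k=np.zeros_like(m);k[b[1]:b[3],b[0]:b[2]]=1;m=(m&k).astype(np.uint8)
    n,l,s,ce=cv2.connectedComponentsWithStats(m)
    i=1+np.argmax(s[1:,4]); return l==i,s[i],ce[i]
if __name__=="__main__":
  cen={}
  for n,c in C.items():
    for col in ["red","yellow","blue"]:
        m,s,ce=mask(c,col,box[n]);v,u=np.nonzero(m);cen[n,col]=ce
        P=depthpts(c,np.c_[u,v]); top=P[P[:,2]>np.percentile(P[:,2],90)-.004]
        print(n,col,s,ce.round(1),"z pct",np.percentile(P[:,2],[5,50,95]).round(3),"top mean",top.mean(0).round(4),"ext",np.percentile(top,3,axis=0)[:2].round(3),np.percentile(top,97,axis=0)[:2].round(3))
  for col in ["red","yellow","blue"]:
    for a,b in [("scene","side"),("side","wrist"),("scene","wrist")]:
        p,e=tri(C[a],cen[a,col],C[b],cen[b,col]);print("tri",col,a,b,p.round(4),round(e,4))
  # top-face corners in wrist
  for col,z in [("red",.099),("yellow",.034),("blue",.034)]:
    m,_,_=mask(C["wrist"],col,box["wrist"]);v,u=np.nonzero(m)
    P=depthpts(C["wrist"],np.c_[u,v]);t=abs(P[:,2]-z)<.006
    r=cv2.minAreaRect((P[t,:2]*1000).astype(np.float32));print(col,"top n",t.sum(),r, "z",P[t,2].mean().round(4))
E
python3 m.py
```

```text
scene red [310 217  16  26 347] [317.5 229.6] z pct [0.052 0.078 0.1  ] top mean [0.4799 0.0968 0.1046] ext [0.478 0.076] [0.508 0.093]Traceback (most recent call last):
  File "m.py", line 15, in <module>
    m,s,ce=mask(c,col,box[n]);v,u=np.nonzero(m);cen[n,col]=ce
           ~~~~^^^^^^^^^^^^^^
  File "m.py", line 10, in mask
    i=1+np.argmax(s[1:,4]); return l==i,s[i],ce[i]
        ~~~~~~~~~^^^^^^^^^
    return _wrapfunc(a, 'argmax', axis=axis, out=out, **kwds)
    return bound(*args, **kwds)
ValueError: attempt to get argmax of an empty sequence
```

```bash
python3 - <<'E'
import cv2
for n,b in {"scene":(235,200,415,300),"side":(250,180,370,310)}.items():
    i=cv2.imread(f"pics/{n}0.png")[b[1]:b[3],b[0]:b[2]]
    cv2.imwrite(f"pics/{n}0z.png",cv2.resize(i,None,fx=4,fy=4,interpolation=2))
E
```

```text
(no output)
```

View pics/scene0z.png

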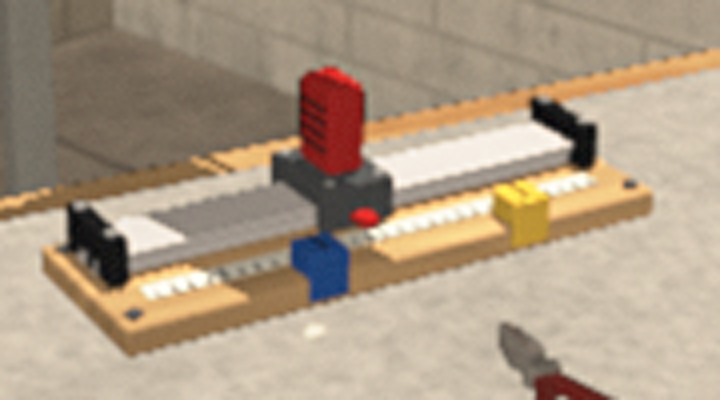

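The zoomed scene view shows the carriage near mid-rail, with its red pointer at about zoom (365,217). The yellow clip is to the right at zoom (520,210) and the blue one to the left. The yellow hue band in the mask needs widening.

```bash
python3 -c "
from m import *
for n,uv in [('scene',(365,253)),('side',(283,258)),('wrist',(40,190))]:
  print(cv2.cvtColor(C[n]['img'],cv2.COLOR_RGB2HSV)[uv[1]-1:uv[1]+2,uv[0]].tolist())
print(cv2.cvtColor(C['wrist']['img'],cv2.COLOR_RGB2HSV)[260,45:50].tolist())"
sed -i 's/(abs(H-25)<5)&(S>190)/(abs(H-25)<5)\&(S>190)/; s/"yellow":(abs(H-25)<5)&(S>190)&(V>110)/"yellow":(abs(H-24)<5)\&(S>175)\&(V>90)/; s/(S>120)&(V>40)/(S>120)\&(V>30)/' m.py; python3 m.py
```

```text
[[21, 184, 186], [21, 180, 190], [21, 186, 186]]
[[25, 244, 240], [25, 244, 241], [25, 244, 234]]
[[27, 155, 246], [27, 157, 246], [27, 157, 246]]
[[21, 103, 242], [21, 106, 241], [21, 105, 240], [21, 107, 240], [20, 109, 239]]
scene red [310 217  16  26 347] [317.5 229.6] z pct [0.052 0.078 0.1  ] top mean [0.4799 0.0968 0.1046] ext [0.478 0.076] [0.508 0.093]
scene yellow [359 248  13  13 113] [365.5 253.9] z pct [0.01  0.024 0.034] top mean [0.3656 0.0718 0.0635] ext [-0.221  0.006] [0.421 0.829]
scene blue [308 258  14  17 166] [315.2 265.7] z pct [0.011 0.026 0.036] top mean [0.4333 0.1537 0.0425] ext [0.435 0.13 ] [0.458 0.151]
side red [316 211  18  23 191] [325.5 218.8] z pct [0.055 0.095 0.1  ] top mean [0.4999 0.0565 0.1124] ext [0.483 0.064] [0.514 0.083]
side yellow [277 252  13  13 127] [282.7 257.4] z pct [0.023 0.032 0.036] top mean [0.418  0.0085 0.0334] ext [ 0.407 -0.002] [0.428 0.019]Traceback (most recent call last):
  File "m.py", line 15, in <module>
    m,s,ce=mask(c,col,box[n]);v,u=np.nonzero(m);cen[n,col]=ce
           ~~~~^^^^^^^^^^^^^^
  File "m.py", line 10, in mask
    i=1+np.argmax(s[1:,4]); return l==i,s[i],ce[i]
        ~~~~~~~~~^^^^^^^^^
    return _wrapfunc(a, 'argmax', axis=axis, out=out, **kwds)
    return bound(*args, **kwds)
ValueError: attempt to get argmax of an empty sequence
```

```bash
sed -i 's/(S>175)/(S>138)/' m.py; python3 m.py
python3 - <<'E'
from m import *
# rail direction: board edge / silver rail, via scale pixel edges in wrist: white rail right edge on z plane
c=C["wrist"]
print("end stop etc", depthpts(c,[(130,150),(115,285),(70,190),(60,265),(150,40),(100,200)]).round(4).tolist())
m,_,_=mask(c,"red",box["wrist"]);v,u=np.nonzero(m)
P=depthpts(c,np.c_[u,v]);print("z hist",np.histogram(P[:,2],bins=np.arange(.04,.12,.01)))
E
```

```text
scene red [310 217  16  26 347] [317.5 229.6] z pct [0.052 0.078 0.1  ] top mean [0.4799 0.0968 0.1046] ext [0.478 0.076] [0.508 0.093]
scene yellow [358 245  14  17 165] [365.2 252.4] z pct [0.01  0.027 0.035] top mean [0.3915 0.0413 0.0498] ext [0.257 0.003] [0.424 0.21 ]
scene blue [308 258  14  17 166] [315.2 265.7] z pct [0.011 0.026 0.036] top mean [0.4333 0.1537 0.0425] ext [0.435 0.13 ] [0.458 0.151]
side red [316 211  18  23 191] [325.5 218.8] z pct [0.055 0.095 0.1  ] top mean [0.4999 0.0565 0.1124] ext [0.483 0.064] [0.514 0.083]
side yellow [276 251  14  14 152] [282.4 257.3] z pct [0.02  0.032 0.035] top mean [0.4172 0.0093 0.0334] ext [ 0.406 -0.002] [0.428 0.022]
end stop etc [[0.4962, 0.0508, 0.0329], [0.4696, -0.0641, 0.034], [0.4353, 0.0163, 0.0187], [0.4161, -0.0508, 0.0194], [0.5203, 0.1312, 0.0303], [0.4672, 0.0106, 0.0339]]
z hist (array([   0,  123,  199,  243,  242, 2206,  121]), array([0.04, 0.05, 0.06, 0.07, 0.08, 0.09, 0.1 , 0.11]))Traceback (most recent call last):
  File "m.py", line 15, in <module>
    m,s,ce=mask(c,col,box[n]);v,u=np.nonzero(m);cen[n,col]=ce
           ~~~~^^^^^^^^^^^^^^
  File "m.py", line 10, in mask
    i=1+np.argmax(s[1:,4]); return l==i,s[i],ce[i]
        ~~~~~~~~~^^^^^^^^^
    return _wrapfunc(a, 'argmax', axis=axis, out=out, **kwds)
    return bound(*args, **kwds)
ValueError: attempt to get argmax of an empty sequence
```

```bash
python3 - <<'E'
import cv2
i=cv2.imread("pics/wrist0.png")[0:320,0:240]
cv2.imwrite("pics/wrist0z.png",cv2.resize(i,(450,600),interpolation=2))
E
```

```text
(no output)
```

View pics/wrist0z.png

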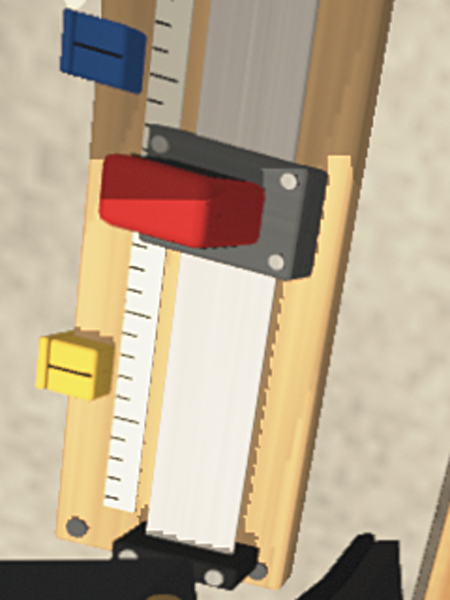

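The zoomed wrist view shows the grip top at zoom (150-230,160-245). The yellow clip's black line is at zoom (70,370) and the rail runs down the picture. I'll drop blue and get the rail direction from the edges.

```bash
sed -i 's/in \["red","yellow","blue"\]/in ["red","yellow"]/; s/,("blue",.034)\]/]/' m.py; python3 m.py|grep -v "^s"
python3 - <<'E'
from m import *
c=C["wrist"];k=240/450
for L,z in [([(275,285),(235,550)],.034),([(182,250),(150,525)],.034),([(133,235),(106,500)],.018),([(70,400),(57,535)],.018),([(385,60),(283,587)],.018)]:
    p=onplane(c,np.array(L)*k,z);d=p[0]-p[1];print(p.round(4).tolist(),np.degrees(np.arctan2(-d[0],d[1])).round(2))
print("clip line",onplane(c,np.array([(47,368),(91,375)])*k,.034).round(4))
m,_,_=mask(c,"red",box["wrist"]);v,u=np.nonzero(m);P=depthpts(c,np.c_[u,v]);t=(P[:,2]>.093)
print("grip top",P[t].mean(0).round(4),np.median(P[t,2]),cv2.minAreaRect((P[t,:2]*1000).astype(np.float32)))
cnt=max(cv2.findContours(((m)*255).astype(np.uint8),0,2)[0],key=len)
E
```

```text
wrist red [  53   82   87   50 3145] [ 95.  108.3] z pct [0.062 0.098 0.1  ] top mean [0.4991 0.082  0.1001] ext [0.482 0.07 ] [0.514 0.094]
wrist yellow [  20  177   41   37 1175] [ 39.7 194.7] z pct [0.023 0.033 0.035] top mean [0.4178 0.0145 0.0365] ext [0.404 0.002] [0.428 0.026]
tri red scene side [0.4979 0.0821 0.0753] 0.0071
tri red side wrist [0.4991 0.0808 0.0807] 0.0036
tri red scene wrist [0.4941 0.0816 0.0742] 0.0002
tri yellow scene side [0.4141 0.0124 0.0233] 0.0048
tri yellow side wrist [0.4152 0.0131 0.0255] 0.0026
tri yellow scene wrist [0.4116 0.0126 0.0229] 0.0009
red top n 2232 ((497.68182373046875, 82.01699829101562), (23.932371139526367, 35.580387115478516), 73.94062042236328) z 0.0984
yellow top n 965 ((415.3800354003906, 13.6683349609375), (24.100135803222656, 24.96360206604004), 74.82886505126953) z 0.0333
[[0.5097, 0.0493, 0.034], [0.4776, -0.0719, 0.034]] -14.83
[[0.4727, 0.0636, 0.034], [0.4403, -0.0594, 0.034]] -14.74
[[0.4444, 0.0692, 0.018], [0.4119, -0.0528, 0.018]] -14.89
[[0.4038, -0.0041, 0.018], [0.3857, -0.0707, 0.018]] -15.26
[[0.5591, 0.139, 0.018], [0.4909, -0.0984, 0.018]] -16.03
clip line [[0.4073 0.0135 0.034 ]
 [0.4256 0.0105 0.034 ]]
grip top [0.4997 0.082  0.0998] 0.09862938038784291 ((563.2537841796875, 73.21552276611328), (26.671634674072266, 169.173095703125), 82.65184020996094)
```

Checks against the text: 

| Quantity | Measured | Stated |
|---|---|---|
| Grip top | 24 x 36 mm, z 0.099 | 24 x 36 mm, z 0.099 |
| Clip | 24 mm wide, z 0.034 | 24 mm wide, z 0.034 |

The rail frame's yaw is about -15°. The grip is at (0.498, 0.082) and the clip at (0.416, 0.013), so the carriage needs to travel about -87.5 mm along the rail. I'll grasp across the rail with a 15° turn, after first hovering above the grip.

```bash
python3 -m pendant '[{"tx":12,"ty":-22,"jaw":87},{"tx":14,"ty":-26},{"tx":14,"ty":-26},{"tx":14,"ty":-26},{"tx":14,"ty":-26},{"tx":14,"ty":-26},{"rz":5},{"rz":5},{"rz":5},{"tz":15},{"tz":15},{"tz":0},{"tz":0}]' 30
python3 - <<'E'
from h import *
o=env.get_obs(); print(o["time_s"],o["tool_pos"],o["tool_rot"],o["force"])
for n in ["scene","wrist"]:
    c=grab(n); save(c,n+"1.png")
E
```

```text
0.15 [ 6.49552959e-01 -6.57397905e-05  2.01298171e-01] [-1.79916439e+02  4.88067794e-03  9.00009960e+01] [-0.37820093  0.08071036  0.61663259]invalid input at $[0]: expected keys rx, ry, rz, tx, ty, tz, jaw
```

View pics/scene1.png

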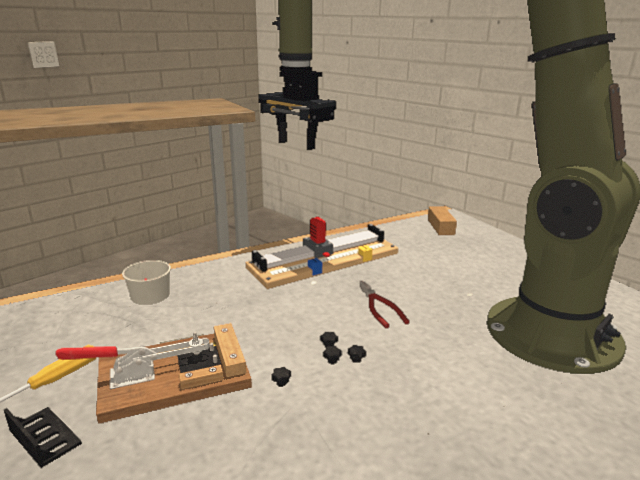

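View pics/wrist1.png

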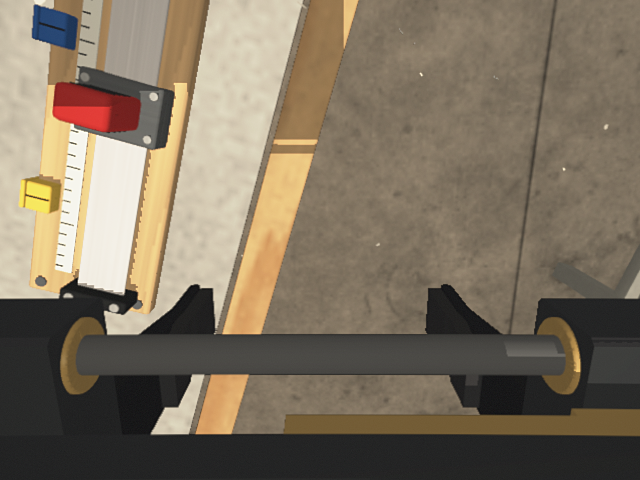

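The call was refused because every row needs all the keys, so nothing moved and both pictures show the start pose. I'll retype the rows in full.

```bash
python3 -m pendant '[{"rx":0,"ry":0,"rz":0,"tx":12,"ty":-22,"tz":0,"jaw":87},{"rx":0,"ry":0,"rz":0,"tx":14,"ty":-26,"tz":0,"jaw":87},{"rx":0,"ry":0,"rz":0,"tx":14,"ty":-26,"tz":0,"jaw":87},{"rx":0,"ry":0,"rz":0,"tx":14,"ty":-26,"tz":0,"jaw":87},{"rx":0,"ry":0,"rz":0,"tx":14,"ty":-26,"tz":0,"jaw":87},{"rx":0,"ry":0,"rz":0,"tx":14,"ty":-26,"tz":0,"jaw":87},{"rx":0,"ry":0,"rz":5,"tx":0,"ty":0,"tz":0,"jaw":87},{"rx":0,"ry":0,"rz":5,"tx":0,"ty":0,"tz":0,"jaw":87},{"rx":0,"ry":0,"rz":5,"tx":0,"ty":0,"tz":0,"jaw":87},{"rx":0,"ry":0,"rz":0,"tx":0,"ty":0,"tz":15,"jaw":87},{"rx":0,"ry":0,"rz":0,"tx":0,"ty":0,"tz":15,"jaw":87},{"rx":0,"ry":0,"rz":0,"tx":0,"ty":0,"tz":0,"jaw":87},{"rx":0,"ry":0,"rz":0,"tx":0,"ty":0,"tz":0,"jaw":87}]' 30
python3 - <<'E'
from h import *
o=env.get_obs(); print(o["time_s"],o["tool_pos"],o["tool_rot"],o["force"])
for n in ["side","wrist"]:
    c=grab(n); save(c,n+"2.png")
E
```

```text
time_s: 1.33
tool_pos: [0.4973, 0.0818, 0.1717]
tool_rot: [-179.9, 0.0, 75.0]
force: [-0.1, 0.4, 0.0]
grip_width: 0.0872
1.3333 [0.49734575 0.08182789 0.17166392] [-1.79909869e+02  4.52325396e-02  7.50033461e+01] [-0.07903448  0.38506507  0.02530364]
```

View pics/side2.png

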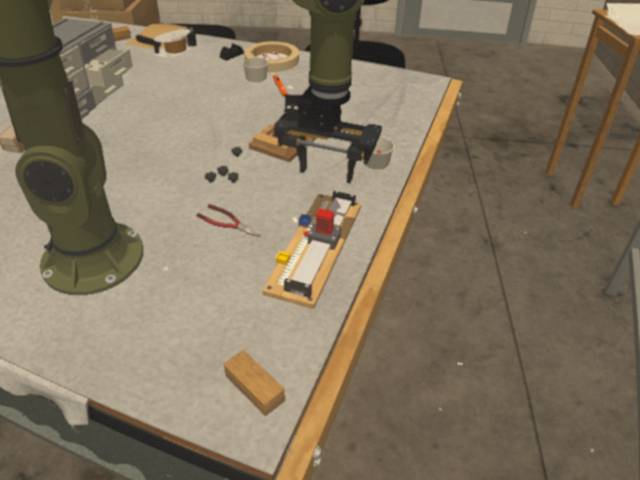

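View pics/wrist2.png

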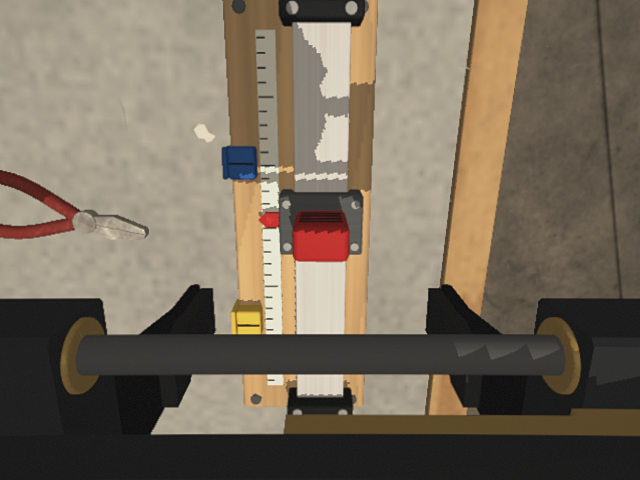

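The side view shows the hand over the carriage. The wrist view shows the grip at (321,237) centred between the fingers, the pointer tip at (268,219), and the yellow clip's line near (246,320). I'll re-measure from this second wrist position and descend if it agrees.

```bash
python3 - <<'E'
from m import *
w=grab("wrist")
a=np.radians(15);R=np.array([[np.cos(a),-np.sin(a)],[np.sin(a),np.cos(a)]]) # rows: rail x, rail y
for col,b,z in [("red",(285,195,355,270),.099),("yellow",(225,290,270,335),.034)]:
    m,s,ce=mask(w,col,b);v,u=np.nonzero(m);P=depthpts(w,np.c_[u,v]);t=abs(P[:,2]-z)<.005
    r=cv2.minAreaRect((P[t,:2]*1000).astype(np.float32));print(col,s,np.round(r[0],1),np.round(r[1],1),round(r[2],1),P[t,2].mean().round(4),"rail",(R@(np.array(r[0])/1000)).round(4))
    # two-view: centroid of top face pixels, both wrist places
    m0,_,_=mask(C["wrist"],col,box["wrist"]);v0,u0=np.nonzero(m0);P0=depthpts(C["wrist"],np.c_[u0,v0]);t0=abs(P0[:,2]-z)<.005
    print(" tri top",[np.round(x,4) for x in tri(C["wrist"],(u0[t0].mean(),v0[t0].mean()),w,(u[t].mean(),v[t].mean()))])
for n,uv,z in [("ptr tip",(261,219),.028),("clip line",(246,320),.034),("clip line R",(262,320),.034)]:
    p=onplane(w,[uv],z)[0];print(n,p.round(4),"rail",(R@p[:2]).round(4))
E
python3 -c "
import cv2;i=cv2.imread('pics/wrist2.png')[180:360,200:380];cv2.imwrite('pics/wrist2z.png',cv2.resize(i,(600,600),interpolation=2))"
```

```text
red [ 292  211   56   50 2214] [496.9  82.6] [22.9 34.8] 74.8 0.0984 rail [0.4586 0.2084]
 tri top [array([0.4969, 0.0822, 0.0949]), np.float64(0.0002)]
yellow [231 300  31  35 891] [415.6  15.3] [20.7 24.5] 75.9 0.0335 rail [0.3975 0.1224]
 tri top [array([0.4149, 0.0141, 0.0306]), np.float64(0.0011)]
ptr tip [0.4526 0.094  0.028 ] rail [0.4129 0.208 ]
clip line [0.4169 0.0172 0.034 ] rail [0.3982 0.1245]
clip line R [0.4295 0.0138 0.034 ] rail [0.4113 0.1245]
```

View pics/wrist2z.png

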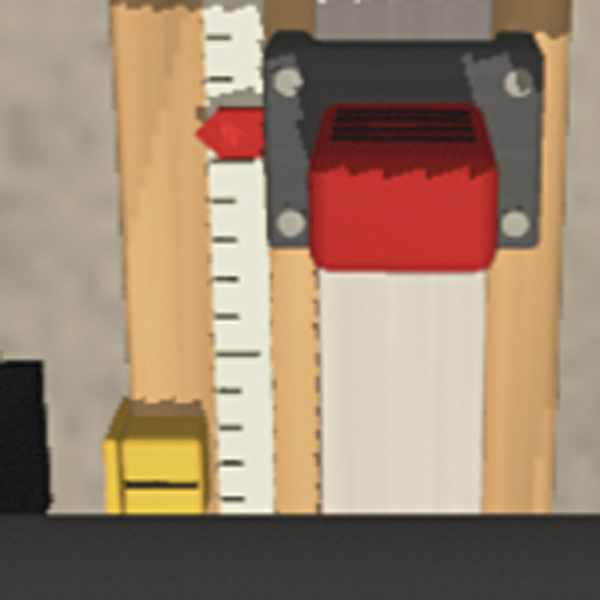

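In the zoom, the pointer tip is at (197,132) and the clip's line at zoom y=485, which is row 325.5, with the lower part of the clip hidden. That puts the line at rail y of about 0.1205, with the grip and pointer both at 0.208, so the travel stays at -87.5 mm. Now I'll descend 99 mm and grip.

```bash
python3 -m pendant '[{"rx":0,"ry":0,"rz":0,"tx":0,"ty":0,"tz":18,"jaw":87},{"rx":0,"ry":0,"rz":0,"tx":0,"ty":0,"tz":25,"jaw":87},{"rx":0,"ry":0,"rz":0,"tx":0,"ty":0,"tz":25,"jaw":87},{"rx":0,"ry":0,"rz":0,"tx":0,"ty":0,"tz":18,"jaw":87},{"rx":0,"ry":0,"rz":0,"tx":0,"ty":0,"tz":12,"jaw":87},{"rx":0,"ry":0,"rz":0,"tx":0,"ty":0,"tz":0,"jaw":87},{"rx":0,"ry":0,"rz":0,"tx":0,"ty":0,"tz":0,"jaw":50},{"rx":0,"ry":0,"rz":0,"tx":0,"ty":0,"tz":0,"jaw":25},{"rx":0,"ry":0,"rz":0,"tx":0,"ty":0,"tz":0,"jaw":25},{"rx":0,"ry":0,"rz":0,"tx":0,"ty":0,"tz":0,"jaw":25},{"rx":0,"ry":0,"rz":0,"tx":0,"ty":0,"tz":0,"jaw":25},{"rx":0,"ry":0,"rz":0,"tx":0,"ty":0,"tz":0,"jaw":25}]' 30
```

```text
time_s: 2.48
tool_pos: [0.4984, 0.082, 0.0747]
tool_rot: [179.9, -0.0, 75.0]
force: [-0.4, 0.1, -0.3]
grip_width: 0.055
```

```bash
python3 -m pendant '[{"rx":0,"ry":0,"rz":0,"tx":0,"ty":0,"tz":0,"jaw":25},{"rx":0,"ry":0,"rz":0,"tx":0,"ty":0,"tz":0,"jaw":25},{"rx":0,"ry":0,"rz":0,"tx":0,"ty":0,"tz":0,"jaw":25},{"rx":0,"ry":0,"rz":0,"tx":0,"ty":0,"tz":0,"jaw":25},{"rx":0,"ry":0,"rz":0,"tx":0,"ty":0,"tz":0,"jaw":25},{"rx":0,"ry":0,"rz":0,"tx":0,"ty":0,"tz":0,"jaw":25}]' 30
```

```text
time_s: 2.98
tool_pos: [0.4983, 0.0819, 0.0742]
tool_rot: [180.0, -0.0, 75.0]
force: [-0.4, 0.3, -0.3]
grip_width: 0.0351
```

The jaws stopped at 35 mm against the 36 mm grip, so it is held. Now I'll slide it -87.5 mm along tool x.

```bash
python3 -m pendant '[{"rx":0,"ry":0,"rz":0,"tx":-5,"ty":0,"tz":0,"jaw":25},{"rx":0,"ry":0,"rz":0,"tx":-9,"ty":0,"tz":0,"jaw":25},{"rx":0,"ry":0,"rz":0,"tx":-10,"ty":0,"tz":0,"jaw":25},{"rx":0,"ry":0,"rz":0,"tx":-10,"ty":0,"tz":0,"jaw":25},{"rx":0,"ry":0,"rz":0,"tx":-10,"ty":0,"tz":0,"jaw":25},{"rx":0,"ry":0,"rz":0,"tx":-10,"ty":0,"tz":0,"jaw":25},{"rx":0,"ry":0,"rz":0,"tx":-10,"ty":0,"tz":0,"jaw":25},{"rx":0,"ry":0,"rz":0,"tx":-10,"ty":0,"tz":0,"jaw":25},{"rx":0,"ry":0,"rz":0,"tx":-8,"ty":0,"tz":0,"jaw":25},{"rx":0,"ry":0,"rz":0,"tx":-5.5,"ty":0,"tz":0,"jaw":25},{"rx":0,"ry":0,"rz":0,"tx":0,"ty":0,"tz":0,"jaw":25},{"rx":0,"ry":0,"rz":0,"tx":0,"ty":0,"tz":0,"jaw":25},{"rx":0,"ry":0,"rz":0,"tx":0,"ty":0,"tz":0,"jaw":25}]' 30
python3 - <<'E'
from h import *
for n in ["scene","wrist"]:
    c=grab(n); save(c,n+"3.png")
    if n=="scene":
        cv2.imwrite("pics/scene3z.png",cv2.resize(cv2.cvtColor(c["img"],cv2.COLOR_RGB2BGR)[200:300,235:415],None,fx=4,fy=4,interpolation=2))
E
```

```text
time_s: 4.07
tool_pos: [0.475, -0.0037, 0.0742]
tool_rot: [-180.0, 0.1, 75.0]
force: [0.3, -4.0, 0.7]
grip_width: 0.0354
```

View pics/scene3z.png

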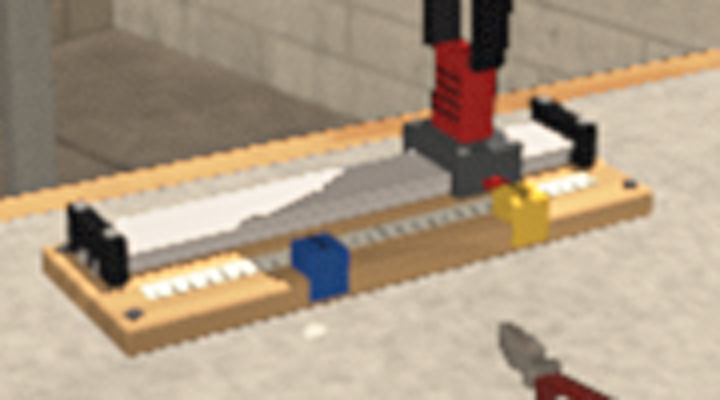

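View pics/wrist3.png

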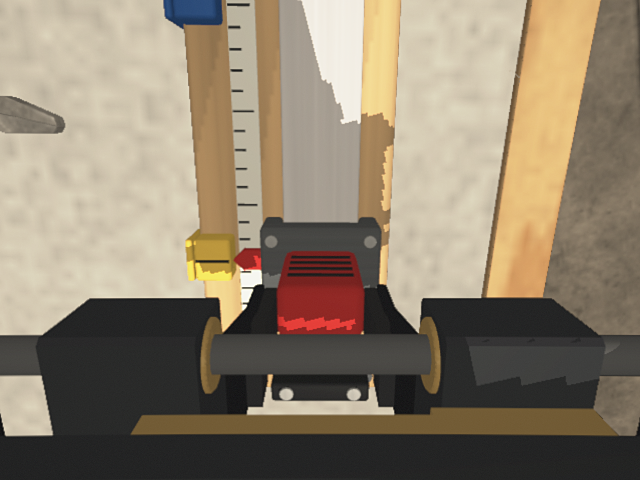

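The wrist view shows the pointer tip at (236,259), directly opposite the yellow clip's line at (212,261). I'll open the jaws, back up and verify.

```bash
python3 -m pendant '[{"rx":0,"ry":0,"rz":0,"tx":0,"ty":0,"tz":0,"jaw":60},{"rx":0,"ry":0,"rz":0,"tx":0,"ty":0,"tz":0,"jaw":80},{"rx":0,"ry":0,"rz":0,"tx":0,"ty":0,"tz":0,"jaw":80},{"rx":0,"ry":0,"rz":0,"tx":0,"ty":0,"tz":0,"jaw":80},{"rx":0,"ry":0,"rz":0,"tx":0,"ty":0,"tz":0,"jaw":80},{"rx":0,"ry":0,"rz":0,"tx":0,"ty":0,"tz":0,"jaw":80},{"rx":0,"ry":0,"rz":0,"tx":0,"ty":0,"tz":0,"jaw":80},{"rx":0,"ry":0,"rz":0,"tx":0,"ty":0,"tz":0,"jaw":80}]' 30
```

```text
time_s: 4.83
tool_pos: [0.4754, -0.0025, 0.0742]
tool_rot: [-180.0, -0.0, 75.0]
force: [0.3, 0.1, -0.1]
grip_width: 0.077
```

```bash
python3 -m pendant '[{"rx":0,"ry":0,"rz":0,"tx":0,"ty":0,"tz":-10,"jaw":80},{"rx":0,"ry":0,"rz":0,"tx":0,"ty":0,"tz":-20,"jaw":80},{"rx":0,"ry":0,"rz":0,"tx":0,"ty":0,"tz":-25,"jaw":80},{"rx":0,"ry":0,"rz":0,"tx":0,"ty":0,"tz":-25,"jaw":80},{"rx":0,"ry":0,"rz":0,"tx":-10,"ty":0,"tz":-20,"jaw":80},{"rx":0,"ry":0,"rz":0,"tx":-30,"ty":0,"tz":0,"jaw":80},{"rx":0,"ry":0,"rz":0,"tx":-20,"ty":0,"tz":0,"jaw":80},{"rx":0,"ry":0,"rz":0,"tx":0,"ty":0,"tz":0,"jaw":80},{"rx":0,"ry":0,"rz":0,"tx":0,"ty":0,"tz":0,"jaw":80}]' 30
python3 - <<'E'
from h import *
for n in ["side","wrist"]:
    c=grab(n); save(c,n+"4.png"); np.save(n+"4.npy",c,allow_pickle=True)
E
```

```text
time_s: 5.58
tool_pos: [0.4599, -0.0615, 0.1751]
tool_rot: [179.9, -0.0, 74.8]
force: [0.3, 0.4, -0.5]
grip_width: 0.0804
```

View pics/wrist4.png

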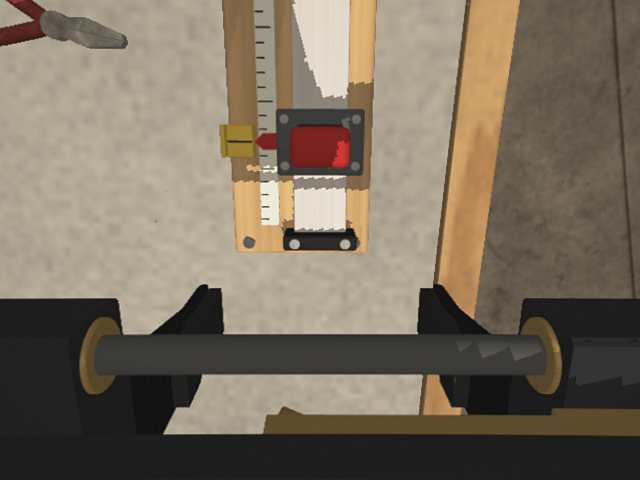

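View pics/side4.png

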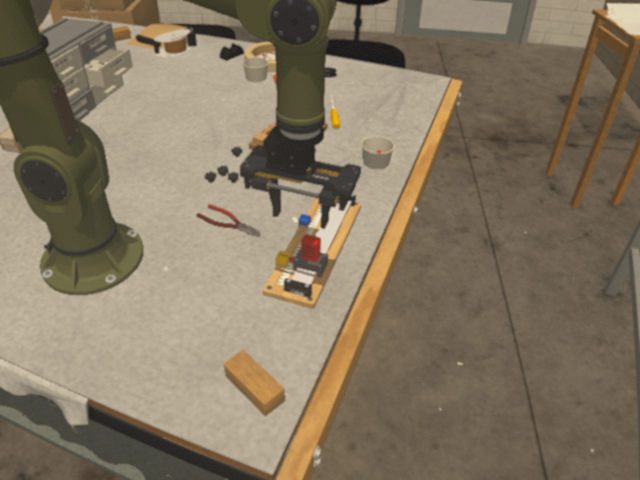

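The wrist view shows the pointer tip at (257,141) right opposite the yellow clip's line at (238,141). The jaws are clear. In the side view the block at (255,381) and the tub are where they were. Last comes a numeric check, then I'll hand in.

```bash
python3 - <<'E'
from h import *
w=np.load("wrist4.npy",allow_pickle=True).item()
a=np.radians(15);R=np.array([[np.cos(a),-np.sin(a)],[np.sin(a),np.cos(a)]])
y=[]
for n,uv,z in [("tip",(257,141),.028),("line",(238,141),.034)]:
    p=onplane(w,[uv],z)[0];r=R@p[:2];y.append(r[1]);print(n,p.round(4),r.round(4))
print("offset mm",(y[0]-y[1])*1000)
a0=np.load("side0.npy",allow_pickle=True).item()["img"];a1=np.load("side4.npy",allow_pickle=True).item()["img"]
print("block diff",np.abs(a0[340:420,215:295].astype(int)-a1[340:420,215:295]).mean())
o=env.get_obs();print(o["time_s"],o["force"],np.abs(o["joint_velocities"]).max())
if abs(y[0]-y[1])<.006: env.sign_off(); print("signed off")
E
```

```text
tip [0.4286 0.0092 0.028 ] [0.4116 0.1198]
line [0.4161 0.0128 0.034 ] [0.3986 0.1201]
offset mm -0.2913752910932016
block diff 1.75765625
5.6833 [1.47603562 0.12161786 0.40097404] 0.6513223496555873
the job is handed in; nothing more can be done
signed off
```

The carriage now stands with its red pointer opposite the middle of the yellow clip, and the job was handed in at about 5.7 s of the 27 s allowed. I gripped the red grip across the rail, slid it about 87.5 mm, let go, and moved the hand up and clear.

- **Position:** the last wrist picture puts the pointer tip 0.3 mm from the clip's line along the rail, against 12 mm allowed. That comes from pixels I read off by eye.
- **Nothing touching:** the jaws were open and the tool stood about 100 mm above the grasp height. The last force reading was about 1.5 N, with no contact visible.
- **Pine block:** it is unchanged between the first and last side pictures.
- **Rivet tub:** I only compared it by eye. The hand hid it in the first side picture. It looked unchanged between the later ones, and the arm never went near it.
- **Failed or disagreeing:** my first move was refused because its rows lacked some keys, and nothing moved. Two-view heights of the grip and clip tops came out 3 to 4 mm below the text, while the depth readings agreed within 1 mm, so I used those.

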